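# Show the maker's mark of a plate to the inventory camera

### The arm

A 6-joint arm with a two-finger parallel gripper is mounted at the origin on a cart in front of the work surface, level with it; the furniture and walls round the work are solid. World frame = base frame: x ahead of the robot, y to its left, z up, the work surface at z = 0. Lengths are in mm, angles in rad, forces in N, time in s.
With the tool pointing down it reaches from about 275 to 825 mm from the base axis. Payload 5.2 kg.
Tool frame: the origin (TCP) lies at the very end of the fingers, on their centre line; the grasp point (between the pads) lies manip.hold_point_z behind it (manip.hold_point_z is the distance from the TCP to the grasp point, in mm); z points along the fingers, y is the line along which they close (so a half turn about z gives the same grasp; the last joint's range is limited). The gripper opens to 93 mm and grips with 3 to 60 N. Pads are 15 mm wide; open, the fingers measure 128 mm over their backs; the gripper's body (75 mm by 188 mm) begins 65 mm behind the grasp point.
Start: joints at [-1.344, 0.259, 1.535, -0, 1.348, -0.203], TCP at [229.199, -499.973, 218.653] pointing down, gripper open.
Joint ranges: [-3.14, 3.14], [-0.91, 2.08], [0.19, 2.58], [-1.22, 4.36], [0.22, 2.71], [-3.12, 3.12]. Speed limits (rad/s): [2.57, 2.57, 3.14, 3.14, 3.14, 3.14].

### API

Orientations are given as a rotation vector (axis times angle).
In Python, from rig import manip gives the robot as it stands.
- The arm moves only by the shell command python3 -m jog 'ROWS'. ROWS is JSON, a list that holds one entry, the list of rows, each a list of 7 numbers: the closure in counts, from 0 (fully open) to 255 (shut), then the shift along the tool's x, y, z normalised to -1 to 1, where 1 is 100 cm, then the turn, a rotation vector about the tool's x, y, z normalised to -1 to 1, where 1 is 0.12 rad. A call has 1 to 5 rows; each row shifts and turns the commanded pose from where the row before left it, along the tool's axes as they then stand; what a row does not reach is not made up. A row lasts 1/8 s, in which the tool goes at most 62.5 mm and 10.7 degrees, less where a joint would pass 70% of its speed; a pose out of reach is approached as far as the arm can. A call with a number of a shift or a turn outside -1 to 1 is refused whole. A call with a gripper value outside its range is refused whole. The fingers move at their own pace and stop on an object; the grip force is fixed at half the most. Time passes only in rows, so rows that do not move let the fingers close. It gives the time, the measured TCP pose, the force, the opening and the grip force at its end, in the units of the state.
- manip.get_state(): the state, without advancing time (a new reading comes with each control period).
- manip.grab_frame(name): name is "scene" or "top" or "wrist"; returns a dict with "pixels" (420x560x3 uint8, blue, green, red), "vertical_fov" (degrees; the focal length in pixels is half the picture's height over the tangent of half this angle, whatever the lens; pixels are square), "cx", "cy" (the principal point, pixels), "xyz" and "attitude" of the camera in the world. Camera axes: x right, y up, looking along -z (the intrinsics and any distortion apply to the point x, -y, -z); pixel columns grow to the right and rows downward; lengths in mm; the calibration is good to about 2 mm. A picture is of the moment at which its call begins. There is no depth.
- manip.sign_off(): hands the job in; it is judged then, once.
The state is a dict: "t": time; "joint_positions": joint angles; "qvel": joint speeds; "joint_torque": joint torques, N m; "eef_pos": TCP position; "orientation": TCP orientation; "contact_force": force on the tool from outside, world axes, zero at the start; "moment": the same for the moment, N m; "finger_gap": finger opening in mm; "grasp_force": force on a finger pad.
Only numpy, scipy, OpenCV 4.12 (cv2) and the standard library are available. Lean on these libraries where they do the work, as an engineer would, in place of code of your own. Each camera call takes 0.05 s, during which the arm holds its last target. There are 200 camera calls.

### The job

The maker's mark on the blue-banded side plate has to be photographed for the china inventory. Slide the camera's lens cover fully open by its orange tab, then draw the blue-banded plate up out of the rack, turn it round and hold it up to the camera with its underside squarely facing the lens: upright, its middle level with and straight in front of the lens, about 20 cm away. Leave the other plates and the things on the worktop where they are, do not bump the plate against the other plates or the camera, and finish while still holding the plate there, steady, in the gripper.

Things in the scene. Friction and masses are not known exactly. Their poses are not given: they have to be found in the camera images.
- blue_plate: White side plate, deep blue band round the front rim and edge: disc 150 mm across, 8 mm thick, 0.28 kg. Origin: its middle, mid-thickness. z axis points straight out of the UNDERSIDE, which has a foot step 92 mm across, 4 mm proud, and a small dark maker's mark; the outer 29 mm is flat on both sides. Starts on edge in the rack, z nearly level, top edge 75 mm above the origin.
- blue_plate_viewpoint (a point): Imaginary point 200 mm straight out from the origin of the blue plate on the underside's side (along the plate's +z): where the lens should come to be.
- green_plate: The same plate with a green band, on edge in another slot; same axes. Stays in the rack.
- ochre_plate: The same plate with an ochre yellow band, on edge in another slot; same axes. Stays in the rack.
- plate_rack: Fixed oak rack, 214 mm (its x) by 130 mm (y), two grooved rails 45 mm high. Origin: centre of its underside, on the worktop. Four 11 mm slots at x = -75, -25, 25, 75 mm grip the plates' lowest 25 mm. Plates stand across it, undersides towards its +x, origins 89 mm above the worktop, 50 mm apart, in varying order, leaning about 4 degrees in their slots; the slot at x = 75 is empty.
- inspection_camera: Fixed dark grey camera on a small three-legged table tripod; body 120 mm wide (its y axis), 40 mm deep (x), from 140 to 192 mm above the worktop. Origin on the worktop under its middle; the lens side faces its -x.
- lens (a point): Centre of the lens front, 22 mm in front of the camera's origin axis and 166 mm above the worktop. Axes as the camera's: the lens looks straight along -x (level), y is to the side, z up.
- cover (a joint): Sliding light grey lens cover, metres along the camera's +y: 0 = over the lens, 0.036 = fully open (end stop). Friction 1.5 N, no spring; it stays where it is left. It starts shut or nearly so.
- cover_tab (a point): Middle of the top of the cover's orange finger tab, 211 mm above the worktop, 19 mm above the camera body. The tab is 8 mm thick along the slide (camera y), 18 mm along camera x, and free on all sides for its upper 15 mm. Axes as the camera's; +y opens.
- goblet: Clear short-stemmed glass goblet, 69 mm wide, 116 mm high, standing on the worktop; origin under its foot. Bystander.
- espresso_cup: Small white patterned cup with a handle, 62 x 86 x 50 mm; origin under its foot. Bystander.
- wine_stopper: Brass and cork bottle stopper standing on its knob, 33 mm wide, 48 mm high; origin underneath. Bystander.
There are look-alikes about, which are no part of the job. Of the things that look like the inspection_camera, the smaller one is meant.

How it is judged:
By the outcome, as a careful person would: the job done as asked, in the order asked, and still so for the second after the job is handed in, while the arm keeps its last pose, push and grip.
It also fails if it takes over 48 s, if anything falls off the work surface, if the arm or the gripper's body presses on something with over 40 N, if the wrist force passes 120 N, or if a joint passes its speed limit or range.

## Working session

There is one attempt and no reset: what is moved stays moved. The work goes in short steps, Python scripts to look and compute and a shell command to move; the robot and the scene stay as the last step left them, time stands still between calls to the robot, and variables do not carry over. Pictures are saved under pics/ and viewed, at most 13 in all, crops included, and the job is handed in when it is done.

```bash
ls; mkdir -p pics
cat > h.py <<'E'
import numpy as np, cv2
from scipy.spatial.transform import Rotation as R
from rig import manip
def grab(n,save=None):
    f=manip.grab_frame(n)
    if save: cv2.imwrite('pics/'+save,f['pixels'])
    return f
def K(f):
    h=f['pixels'].shape[0]; return h/2/np.tan(np.radians(f['vertical_fov'])/2)
def rot(f):
    a=np.array(f['attitude'],float); return R.from_rotvec(a).as_matrix() if a.shape==(3,) else a
def ray(f,u,v):
    d=np.array([(u-f['cx'])/K(f),-(v-f['cy'])/K(f),-1]); d=rot(f)@d; return np.array(f['xyz'],float),d/np.linalg.norm(d)
def onz(f,u,v,z):
    o,d=ray(f,u,v); return o+d*(z-o[2])/d[2]
def proj(f,p):
    c=rot(f).T@(np.array(p,float)-np.array(f['xyz'])); return f['cx']+K(f)*c[0]/-c[2], f['cy']+K(f)*c[1]/c[2]
def tri(r1,r2):
    A=np.zeros((3,3));b=np.zeros(3)
    for o,d in (r1,r2):
        P=np.eye(3)-np.outer(d,d);A+=P;b+=P@o
    p=np.linalg.solve(A,b)
    return p,[np.linalg.norm(np.cross(p-o,d)) for o,d in (r1,r2)]
E
python3 - <<'E'
from h import *
for n in('scene','top','wrist'):
    f=grab(n,n+'0.png'); print(n,{k:v for k,v in f.items() if k!='pixels'})
s=manip.get_state();print(s, manip.hold_point_z)
a=[cv2.imread('pics/%s0.png'%n) for n in('scene','top')]
E
```

```text
pics
scene {'vertical_fov': 51.46896251586318, 'cx': 281.39115553820494, 'cy': 211.8795348914923, 'xyz': array([-571.36615758,  763.73075253, 1141.07886138]), 'attitude': array([ 0.5012952 , -1.0529781 , -1.99754308])}
top {'vertical_fov': 53.39213609787935, 'cx': 273.759119502013, 'cy': 204.0381396670487, 'xyz': array([ 403.11013533,  -95.40277736, 1900.16455568]), 'attitude': array([ 0.07549276, -0.07455289, -1.55932788])}
wrist {'vertical_fov': 60.04014614449865, 'cx': 281.5358680260586, 'cy': 209.4483642015461, 'xyz': array([ 292.95005728, -469.41442074,  383.37313094]), 'attitude': array([-0.23080576,  0.1502682 , -1.13392913])}
{'t': 0.15, 'joint_positions': array([-1.34375097e+00,  2.59183878e-01,  1.53576524e+00,  2.51261234e-05,
        1.34801077e+00, -2.02842828e-01]), 'qvel': array([ 6.18257406e-05, -2.03389629e-03, -2.69089154e-03, -3.76738171e-05,
        2.29609413e-05, -1.20431625e-03]), 'joint_torque': array([ 2.12204795e-03, -4.37645066e+01, -2.84232759e+01,  7.18783401e-02,
        3.80829570e-02, -1.10532726e-04]), 'eef_pos': array([ 229.14186513, -499.56584885,  218.03089801]), 'orientation': array([-3.06796522e+00, -6.69778903e-01, -1.24896037e-05]), 'contact_force': array([-0.3015277 ,  0.28901324,  0.78099005]), 'moment': array([-0.04865637,  0.01944353,  0.00589042]), 'grasp_force': 0.0, 'finger_gap': 93.17255529526767} 18.8
```

View pics/scene0.png

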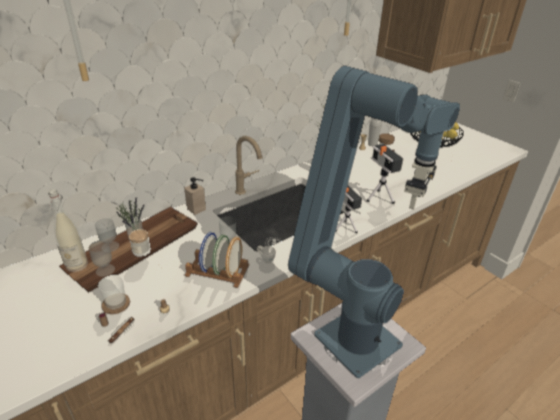

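View pics/top0.png

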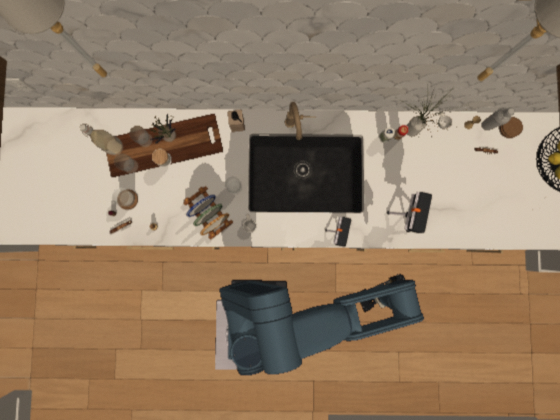

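The scene view shows the rack with the blue, green and ochre plates at about (222,255) and two tripod cameras at (350,200) and (387,160). In the top view the rack is at (207,212), the small camera at (342,231) and the larger look-alike at (418,212). I'll zoom in next.

Run:
```python
from h import *
t=cv2.imread('pics/top0.png');s=cv2.imread('pics/scene0.png')
z=lambda im,x,y,w,h,k:cv2.resize(im[y:y+h,x:x+w],None,fx=k,fy=k,interpolation=cv2.INTER_CUBIC)
A=np.hstack([z(t,175,180,80,60,5),z(t,310,180,80,60,5)])
B=np.hstack([z(s,180,220,80,60,5),z(s,325,170,80,60,5)])
cv2.imwrite('pics/c1.png',np.vstack([A,B]))
for n in('top','scene'):
    f=manip.grab_frame(n); 
    hsv=cv2.cvtColor(f['pixels'],cv2.COLOR_BGR2HSV)
    m=cv2.inRange(hsv,(3,170,120),(16,255,255))
    k,l,st,c=cv2.connectedComponentsWithStats(m)
    print(n,[(c[i].round(1),st[i,4]) for i in range(1,k) if st[i,4]>2])
    if n=='top':
        print(onz(f,207,212,89),onz(f,342,231,192),onz(f,418,212,192))
```

```text
top [(array([403.5, 129.4]), np.int32(28)), (array([186.4, 200.9]), np.int32(8)), (array([416.8, 209.6]), np.int32(21)), (array([339.8, 229.6]), np.int32(8)), (array([211.8, 234.3]), np.int32(11))]
[539.1550798  196.53742134  89.        ] [ 459.23543594 -373.33238501  192.        ] [ 540.21874751 -685.44389691  192.        ]
scene [(array([383.1, 148.8]), np.int32(10))]
```

View pics/c1.png

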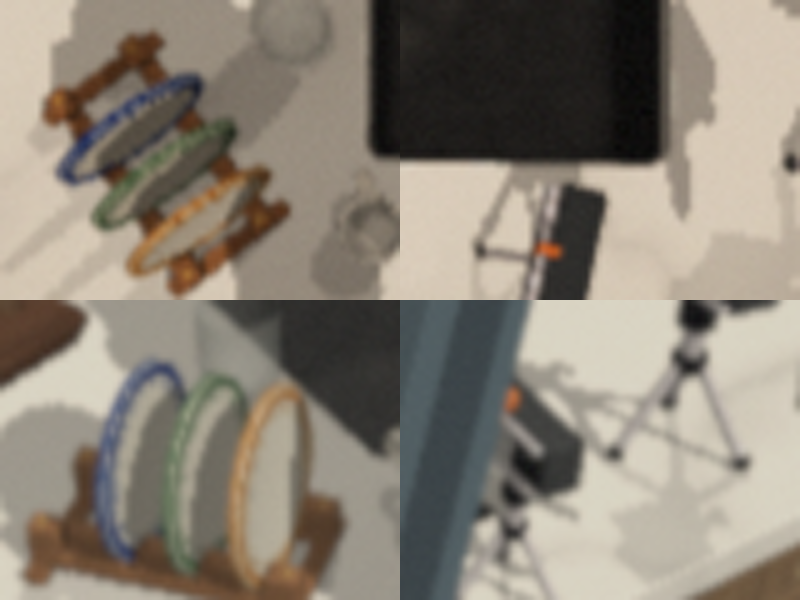

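Blue stands next to the empty slot (crop (130,130)), so the rack's +x, the side the undersides face, points up and left in the top view. The cover and tab are on the camera's left, facing world +y, and opening runs towards world +x. I'll go above the tab and take a close look.

```bash
cat >> h.py <<'E'
def st(): 
    s=manip.get_state(); return np.array(s['eef_pos']),R.from_rotvec(s['orientation']),s
def delta(p,Rt=None):
    p0,R0,s=st(); d=R0.inv().apply(np.array(p,float)-p0)
    print('shift units (tool)',(d/1000).round(4))
    if Rt is not None: print('turn units',((R0.inv()*Rt).as_rotvec()/.12).round(2))
def down(yaw): # tool z down, tool y axis at heading yaw (deg)
    y=np.array([np.cos(np.radians(yaw)),np.sin(np.radians(yaw)),0]);z=np.array([0,0,-1.]);x=np.cross(y,z)
    return R.from_matrix(np.c_[x,y,z])
E
python3 - <<'E'
from h import *
f=grab('top'); 
tab=onz(f,339.8,229.6,211); print('tab',tab)
c=lambda x,y,z:onz(f,310+(x-400)/5,180+y/5,z)
a,b=c(582,190,192),c(606,195,192); print('body far end',a,b)
p0,R0,s=st(); print(R0.as_matrix().round(3))
w=grab('wrist'); print('cam in tool',R0.inv().apply(np.array(w['xyz'])-p0), (R0.inv()*R.from_matrix(rot(w))).as_matrix().round(3))
q=lambda x,y,z:onz(f,175+x/5,180+y/5,z)
print('rack ends',q(60,105,45),q(145,42,45),q(185,278,45),q(275,208,45))
print('blue ends',q(64,172,89),q(198,88,89),'green',q(98,218,89),q(234,130,89),'ochre',q(133,265,89),q(268,178,89))
delta([tab[0]-20,tab[1],300],None)
E
```

```text
tab [ 464.16780021 -361.38508033  211.        ]
body far end [ 512.58643908 -391.64173722  192.        ] [ 508.68525276 -411.2697496   192.        ]
[[ 0.909  0.417 -0.   ]
 [ 0.417 -0.909  0.001]
 [ 0.    -0.001 -1.   ]]
cam in tool [  70.63788683   -0.99002726 -165.44540863] [[ 0.     0.966  0.258]
 [ 1.    -0.     0.   ]
 [ 0.     0.258 -0.966]]
rack ends [590.80276288 294.19956652  45.        ] [648.29567866 219.76322987  45.        ] [437.85448082 178.80894197  45.        ] [500.72022806 100.31261137  45.        ]
blue ends [527.84783344 279.72409782  89.        ] [602.48588157 164.97982231  89.        ] green [488.16484168 249.03667193  89.        ] [566.00715512 132.75240612  89.        ] ochre [447.79376485 217.58955244  89.        ] [524.42619411 102.28063214  89.        ]
shift units (tool) [ 0.2531 -0.0363 -0.0815]
```

```bash
python3 -m jog '[[[255,0.0506,-0.0073,-0.0163,0,0,0],[255,0.0506,-0.0073,-0.0163,0,0,0],[255,0.0506,-0.0073,-0.0163,0,0,0],[255,0.0506,-0.0073,-0.0163,0,0,0],[255,0.0506,-0.0073,-0.0163,0,0,0]]]'
python3 -m jog '[[[255,0,0,0,0,0,0]]]'
python3 - <<'E'
from h import *
f=grab('wrist','w1.png'); print(f['xyz'],st()[0])
E
```

```text
t: 0.98
eef_pos: [445.2, -360.3, 300.8]
orientation: [3.069, 0.67, 0.0]
contact_force: [0.0, -0.3, 0.5]
finger_gap: 47.2
grasp_force: 0.0
t: 1.1
eef_pos: [446.9, -359.5, 301.5]
orientation: [3.066, 0.677, 0.003]
contact_force: [-0.6, 1.1, -0.5]
finger_gap: 37.3
grasp_force: 0.0
[ 510.15533032 -328.63332746  467.09279477] [ 445.12263041 -360.51843923  300.52092484]
```

View pics/w1.png

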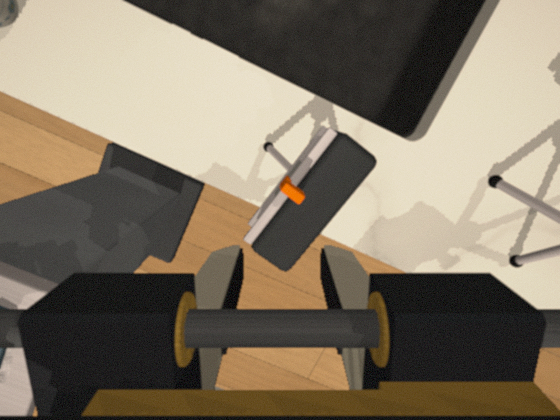

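The wrist view shows the small camera's body top with corners near (341,131), (377,160), (285,271) and (249,241), its pale cover on the upper-left side, and the orange tab at (292,191).

Run:
```python
from h import *
f=grab('wrist')
hsv=cv2.cvtColor(f['pixels'],cv2.COLOR_BGR2HSV)
m=cv2.inRange(hsv,(3,190,150),(16,255,255)); k,l,s_,c=cv2.connectedComponentsWithStats(m)
i=[i for i in range(1,k) if np.hypot(*(c[i]-(292,191)))<15]; 
for j in i: print(c[j],s_[j]); print([onz(f,*p,211)[:2].round(1) for p in cv2.boxPoints(cv2.minAreaRect(np.argwhere(l==j)[:,::-1].astype(np.float32)))])
P=[onz(f,*p,192)[:2] for p in((341,131),(377,160),(285,271),(249,241))]; P=np.array(P);print(P.round(1))
ya=(P[0]+P[1]-P[2]-P[3])/2; print('len',np.linalg.norm(ya),np.degrees(np.arctan2(ya[1],ya[0])),'wid',np.linalg.norm((P[1]+P[2]-P[0]-P[3])/2)); 
print('long edges',[np.degrees(np.arctan2(*(v[::-1])))for v in(P[0]-P[3],P[1]-P[2])],'centre',P.mean(0))
```

```text
[292.44557823 189.25170068] [281 175  24  26 294]
[array([ 463.2, -348. ]), array([ 472.2, -351.2]), array([ 465.3, -369.9]), array([ 456.1, -366.7])]
[[ 515.2 -375.4]
 [ 507.6 -409.8]
 [ 396.3 -385.2]
 [ 407.8 -348.1]]
len 112.3351792649439 -13.371619417531099 wid 36.99129442237361
long edges [np.float64(-14.272672439622943), np.float64(-12.495345593719534)] centre [ 456.73142988 -379.65110568]
```

Run:
```python
from h import *
delta([438,-353,230],down(-103.4))
```

```text
shift units (tool) [-0.002  -0.0099  0.0699]
turn units [0.   0.01 5.54]
```

```bash
python3 -m jog '[[[255,-0.001,-0.005,0.01,0,0,0.923],[255,-0.001,-0.005,0.01,0,0,0.923],[255,0,0,0.01,0,0,0.923],[255,0,0,0.01,0,0,0.923],[255,0,0,0.01,0,0,0.923]]]'
python3 -m jog '[[[255,0,0,0.01,0,0,0.923],[255,0,0,0,0,0,0],[255,0,0,0,0,0,0]]]'
python3 - <<'E'
from h import *
f=grab('wrist','w2.png'); delta([438,-353,201],down(-103.4))
E
```

```text
t: 1.82
eef_pos: [436.6, -353.8, 249.0]
orientation: [-3.134, 0.204, 0.002]
contact_force: [0.2, -0.2, 0.0]
finger_gap: 0.2
grasp_force: 0.0
t: 2.2
eef_pos: [437.7, -353.5, 240.2]
orientation: [3.12, -0.367, -0.0]
contact_force: [0.0, -0.6, -0.1]
finger_gap: 0.7
grasp_force: 0.0
shift units (tool) [-0.0001 -0.0005  0.0394]
turn units [ 0. -0. -0.]
```

View pics/w2.png

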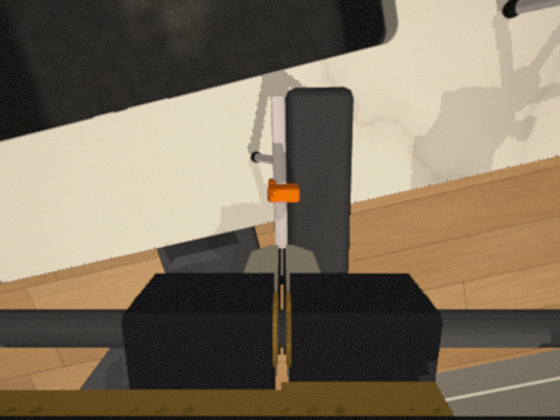

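The body edges now run almost straight up the picture and the tab at (283,191) lines up with the closed fingers at x≈281. I'll descend and push, checking the force.

```bash
python3 -m jog '[[[255,0,0,0.013,0,0,0],[255,0,0,0.013,0,0,0],[255,0,0,0.013,0,0,0],[255,0,0,0,0,0,0]]]'
python3 -m jog '[[[255,0.01,0,0,0,0,0],[255,0.01,0,0,0,0,0],[255,0.005,0,0,0,0,0]]]'
python3 - <<'E'
from h import *
im=cv2.imread('pics/w2.png'); g=cv2.cvtColor(im,cv2.COLOR_BGR2GRAY).astype(float)
f=grab('wrist','w3.png')
ys=np.arange(105,165); xs=[335+np.argmax(np.diff(cv2.GaussianBlur(g[y:y+1,335:370],(5,1),0)[0])) for y in ys]
p=np.polyfit(ys,xs,1);print('edge slope deg',np.degrees(np.arctan(p[0])),p, np.std(np.polyval(p,ys)-xs))
E
```

```text
t: 2.75
eef_pos: [437.8, -352.0, 199.4]
orientation: [-3.118, 0.367, 0.004]
contact_force: [-0.2, -0.5, -0.2]
finger_gap: 0.6
grasp_force: 0.0
t: 3.12
eef_pos: [463.6, -358.8, 201.5]
orientation: [3.12, -0.367, 0.0]
contact_force: [-1.4, 1.3, 1.9]
finger_gap: 0.2
grasp_force: 0.8
edge slope deg -1.4102197638447675 [-2.46179494e-02  3.54844448e+02] 0.25908755713295206
```

```bash
python3 -m jog '[[[255,0.01,0,0,0,0,0],[255,0.008,0,0,0,0,0],[255,0,0,0,0,0,0]]]'
python3 - <<'E'
from h import *
f=grab('wrist'); p0,R0,s=st(); w2=dict(f)
# reconstruct w2 pose: same orientation, tool at (437.8,-353.5,240.4)
w2['xyz']=np.array(f['xyz'])-p0+np.array([437.9,-353.4,240.4])
e=lambda y:(onz(w2,354.84-.0246*y,y,192)[:2])
a,b=e(105),e(165); print('yaw y_cam',np.degrees(np.arctan2(*(a-b)[::-1])),a,b)
print('far end',onz(w2,320,88,192)[:2],'tab w2',onz(w2,283,191,211)[:2], 'front edge',onz(w2,287,130,192)[:2])
print(p0)
E
```

```text
t: 3.55
eef_pos: [481.1, -363.1, 201.0]
orientation: [3.12, -0.367, 0.001]
contact_force: [-0.2, 0.3, -0.6]
finger_gap: 0.4
grasp_force: 0.0
yaw y_cam -12.020051547860854 [ 501.19137386 -409.22123487] [ 467.90086779 -402.13294155]
far end [ 514.37719436 -393.3445337 ] tab w2 [ 465.9055712  -360.46292678] front edge [ 496.29591749 -370.14402232]
[ 480.79719692 -363.0793036   201.02275138]
```

```bash
for i in 1; do python3 -m jog '[[[255,0.003,0,0,0,0,0],[255,0,0,0,0,0,0]]]'; python3 -m jog '[[[255,0.003,0,0,0,0,0],[255,0,0,0,0,0,0]]]'; done
python3 - <<'E'
from h import *
f=grab('wrist','w4.png')
hsv=cv2.cvtColor(f['pixels'],cv2.COLOR_BGR2HSV)
m=cv2.inRange(hsv,(3,190,120),(16,255,255)); k,l,s_,c=cv2.connectedComponentsWithStats(m)
for i in range(1,k):
    if s_[i,4]>40: print(c[i],s_[i],onz(f,*c[i],211)[:2])
E
```

```text
t: 3.85
eef_pos: [483.2, -363.6, 201.1]
orientation: [-3.12, 0.368, 0.0]
contact_force: [-0.4, -0.9, -0.0]
finger_gap: 0.4
grasp_force: 0.2
t: 4.1
eef_pos: [484.8, -363.9, 201.1]
orientation: [-3.119, 0.368, 0.005]
contact_force: [-4.8, 0.5, 2.1]
finger_gap: 0.2
grasp_force: 2.8
[282.80603448 238.35560345] [265 219  38  33 928] [ 499.47219208 -367.55532068]
```

```bash
python3 -m jog '[[[255,0.003,0,0,0,0,0],[255,0,0,0,0,0,0]]]'; python3 -m jog '[[[255,0.002,0,0,0,0,0],[255,0,0,0,0,0,0]]]'
python3 - <<'E'
from h import *
f=grab('wrist','w5.png')
hsv=cv2.cvtColor(f['pixels'],cv2.COLOR_BGR2HSV)
m=cv2.inRange(hsv,(3,190,120),(16,255,255)); k,l,s_,c=cv2.connectedComponentsWithStats(m)
for i in range(1,k):
    if s_[i,4]>40: print(c[i],s_[i],onz(f,*c[i],211)[:2])
E
```

```text
t: 4.4
eef_pos: [485.3, -363.9, 201.0]
orientation: [-3.118, 0.368, 0.013]
contact_force: [-12.3, 3.1, 6.5]
finger_gap: 0.5
grasp_force: 6.9
t: 4.65
eef_pos: [485.5, -364.0, 201.0]
orientation: [-3.117, 0.368, 0.018]
contact_force: [-18.3, 5.2, 8.9]
finger_gap: 0.7
grasp_force: 9.6
[283.0397351  239.40507726] [265 220  38  34 906] [ 499.84371091 -367.66321633]
```

The cover is at its end stop: force jumped to 18 N with only 0.2 mm of motion. I'll back off, rise, and head to above the blue plate.

```bash
python3 -m jog '[[[255,-0.02,0,0,0,0,0],[255,-0.01,0,-0.02,0,0,0],[255,0,0,-0.05,0,0,0],[255,0,0,-0.04,0,0,0],[150,0,0,0,0,0,0]]]'
python3 - <<'E'
from h import *
print(st()[2]['joint_positions'],st()[0])
t=grab('top','t2.png')
delta([560,215,300],down(36))
E
```

```text
t: 5.32
eef_pos: [463.5, -360.0, 317.0]
orientation: [3.113, -0.367, 0.013]
contact_force: [-0.5, 0.0, -0.6]
finger_gap: 6.4
grasp_force: 0.0
[-8.50508384e-01  2.75681940e-01  1.27600293e+00  3.88218449e-04
  1.57942917e+00  9.54977543e-01] [ 463.50241472 -359.96503073  317.03418393]
shift units (tool) [-0.039  -0.5811  0.0122]
turn units [ 6.000e-02  1.000e-02 -2.028e+01]
```

```bash
for k in 1 2; do python3 -m jog '[[[150,-0.004,-0.058,0.001,0,0,0],[150,-0.004,-0.058,0.001,0,0,0],[150,-0.004,-0.058,0.001,0,0,0],[150,-0.004,-0.058,0.001,0,0,0],[150,-0.004,-0.058,0.001,0,0,0]]]' | head -2; done
for k in 1 2 3 4; do python3 -m jog '[[[150,0,0,0,0,0,-1],[150,0,0,0,0,0,-1],[150,0,0,0,0,0,-1],[150,0,0,0,0,0,-1],[150,0,0,0,0,0,-1]]]' |head -2; done
python3 -m jog '[[[150,0,0,0,0,0,0]]]'
python3 - <<'E'
from h import *
f=grab('wrist','w6.png'); delta([560,215,300],down(36))
E
```

```text
t: 6.0
eef_pos: [509.5, -69.6, 305.2]
t: 6.62
eef_pos: [557.5, 217.0, 300.1]
t: 7.25
eef_pos: [557.3, 215.1, 299.9]
t: 7.88
eef_pos: [557.3, 215.1, 299.9]
t: 8.5
eef_pos: [557.3, 215.1, 299.9]
t: 9.12
eef_pos: [557.3, 215.0, 299.9]
t: 9.25
eef_pos: [557.4, 215.0, 300.1]
orientation: [-1.474, -2.773, 0.002]
contact_force: [-0.8, 0.3, 0.3]
finger_gap: 38.2
grasp_force: 0.0
shift units (tool) [-0.0014  0.0021  0.0003]
turn units [-0.01 -0.01 -0.3 ]
```

View pics/w6.png

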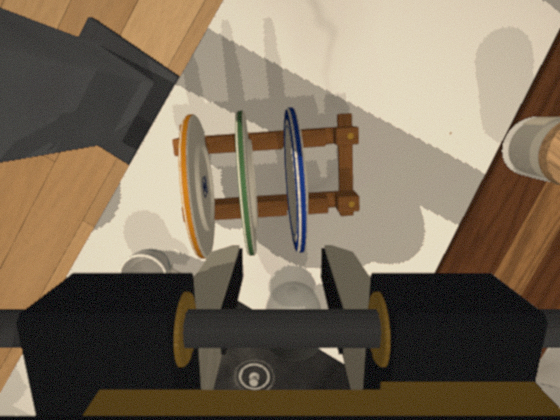

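The rack lies straight across the wrist view with ochre, green and blue from left to right. Blue's rim ends are at (290,108) and (302,250), and the empty slot is on the right at x≈345. I'll zoom in on blue and measure it.

Run:
```python
from h import *
im=cv2.imread('pics/w6.png')
cv2.imwrite('pics/c2.png',cv2.resize(im[100:260,170:370],None,fx=3.7,fy=3.7,interpolation=cv2.INTER_CUBIC))
hsv=cv2.cvtColor(im,cv2.COLOR_BGR2HSV)
m=cv2.inRange(hsv,(105,110,30),(130,255,255)); m[:, :270]=0; m[:,320:]=0
for y in range(104,256,8):
    x=np.flatnonzero(m[y]); print(y,x.min() if len(x) else None,x.max() if len(x) else None,list(x)[:14])
```

```text
104 None None []
112 286 293 [np.int64(286), np.int64(291), np.int64(292), np.int64(293)]
120 293 295 [np.int64(293), np.int64(294), np.int64(295)]
128 294 297 [np.int64(294), np.int64(295), np.int64(296), np.int64(297)]
136 296 298 [np.int64(296), np.int64(297), np.int64(298)]
144 297 299 [np.int64(297), np.int64(298), np.int64(299)]
152 298 300 [np.int64(298), np.int64(299), np.int64(300)]
160 299 301 [np.int64(299), np.int64(300), np.int64(301)]
168 299 302 [np.int64(299), np.int64(300), np.int64(301), np.int64(302)]
176 300 303 [np.int64(300), np.int64(301), np.int64(302), np.int64(303)]
184 301 303 [np.int64(301), np.int64(302), np.int64(303)]
192 301 304 [np.int64(301), np.int64(302), np.int64(303), np.int64(304)]
200 301 304 [np.int64(301), np.int64(302), np.int64(303), np.int64(304)]
208 302 304 [np.int64(302), np.int64(303), np.int64(304)]
216 302 305 [np.int64(302), np.int64(303), np.int64(304), np.int64(305)]
224 302 305 [np.int64(302), np.int64(303), np.int64(304), np.int64(305)]
232 297 304 [np.int64(297), np.int64(302), np.int64(303), np.int64(304)]
240 302 304 [np.int64(302), np.int64(303), np.int64(304)]
248 296 303 [np.int64(296), np.int64(301), np.int64(302), np.int64(303)]
```

View pics/c2.png

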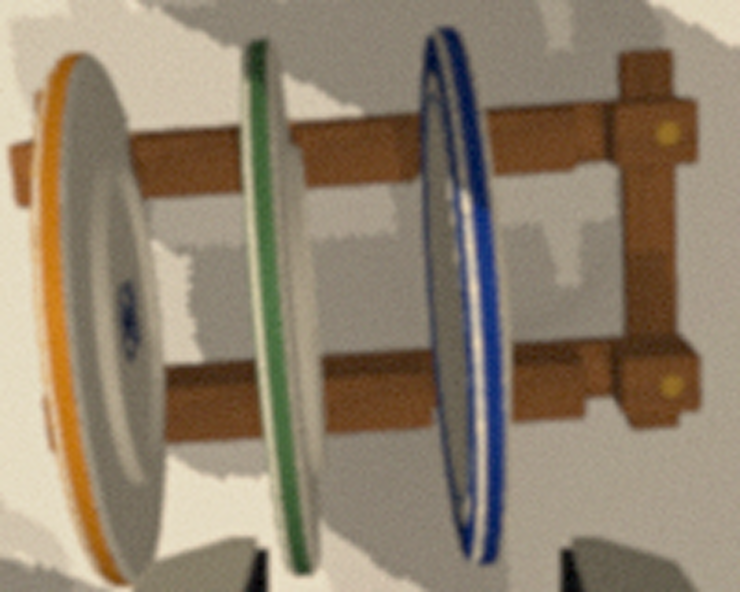

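The crop shows blue's top rim edge as the right-hand blue strip, about x 298–306 at row 181. The rim ends are at rows ≈107 (x≈290) and ≈252 (x≈301).

Run:
```python
from h import *
f=grab('wrist'); p0,R0,_=st(); o=np.array(f['xyz'])
C=np.array([562,215,89.])
e1p,e2p=(290,107.5),(301,252.5)
for it in range(5):
    h=np.array([np.sin(0.6),-np.cos(0.6),0]) if it==0 else h
    d=o-C; a=np.array([d@h,d[2]]); L=np.linalg.norm(a); u=a/L; b=np.arccos(75/L)
    hs=[]
    for s in(1,-1):
        c,sn=np.cos(s*b),np.sin(s*b); v=np.array([u[0]*c-u[1]*sn,u[0]*sn+u[1]*c])*75; hs.append(v)
    hs.sort(key=lambda v:v[0])   # hs[0]: -h side
    pa=onz(f,*e1p,C[2]+hs[0][1]); pb=onz(f,*e2p,C[2]+hs[1][1])
    # choose assignment: which end is on -h side
    h=(pb-pa); h[2]=0; span=np.linalg.norm(h); h/=span
    C=(pa-h*hs[0][0]+pb-h*hs[1][0])/2; C[2]=89
print('ends',pa,pb,'span',span,'exp',hs[1][0]-hs[0][0],'C',C,'normal heading',np.degrees(np.arctan2(h[0],-h[1])))
n=np.array([-h[1],h[0],0])
T=C+[0,0,75];print('proj top',proj(f,T))
v=proj(f,T)[1]
for u in(298,302.5,306.5):
    q=onz(f,u,v,164); print(u,q,'offset n vs C',(q-C)@n)
# green/blue rack check
for u,vv,z in((350,132,45),(351,204,45)): print('post',onz(f,u,vv,z))
for u,vv in((238.5,180),(245,180),(183,180)): print('other top',onz(f,u,vv,164)@n-C@n)
```

```text
ends [520.41210019 283.5077384   90.05028451] [610.15432436 170.866571   116.81758745] span 144.01978819896212 exp 144.64307155705689 C [566.94764565 225.09801862  89.        ] normal heading 38.54464528803349
proj top (np.float64(298.272631334552), np.float64(196.98348082044686))
298 [566.75519521 224.96840878 164.        ] offset n vs C -0.23128291901315526
302.5 [569.93164445 227.10765608 164.        ] offset n vs C 3.5861075034253886
306.5 [572.75497547 229.0090884  164.        ] offset n vs C 6.979127828849343
post [592.24843288 300.40615514  45.        ]
post [643.51181768 233.57834092  45.        ]
other top -49.10777742937648
other top -43.6558447729027
other top -95.6802279724148
```

```bash
cat >> h.py <<'E'
def lean(hd,t): # tool y along heading hd tilted down by t deg
    n=np.array([np.cos(np.radians(hd)),np.sin(np.radians(hd)),0]);k=np.array([0,0,1.]);c,s=np.cos(np.radians(t)),np.sin(np.radians(t))
    y=n*c-k*s; z=-n*s-k*c; return R.from_matrix(np.c_[np.cross(y,z),y,z]), n
E
python3 - <<'E'
from h import *
Rt,n=lean(38,4); T=np.array([567,225,163.8])+4*n
z=Rt.as_matrix()[:,2]
print(T); delta(T-22*z,Rt)
E
```

```text
[570.15204301 227.4626459  163.8       ]
shift units (tool) [0.0033 0.019  0.1147]
turn units [ 0.57 -0.03 -0.59]
```

```bash
python3 -m jog '[[[172,0.0033,0.019,0.03,0,0,0],[172,0,0,0.045,0,0,0],[172,0,0,0.04,0,0,0],[172,0,0,0,0.57,-0.03,-0.59],[172,0,0,0,0,0,0]]]'
python3 - <<'E'
from h import *
f=grab('wrist','w7.png')
Rt,n=lean(38,4); T=np.array([567,225,163.8])+4*n
delta(T-22*Rt.as_matrix()[:,2],Rt)
E
```

```text
t: 9.98
eef_pos: [572.0, 228.8, 185.1]
orientation: [-1.363, -2.796, 0.098]
contact_force: [-0.3, 0.6, 0.4]
finger_gap: 30.3
grasp_force: 0.0
shift units (tool) [ 0.0002 -0.0009  0.0002]
turn units [ 0.02  0.01 -0.  ]
```

View pics/w7.png

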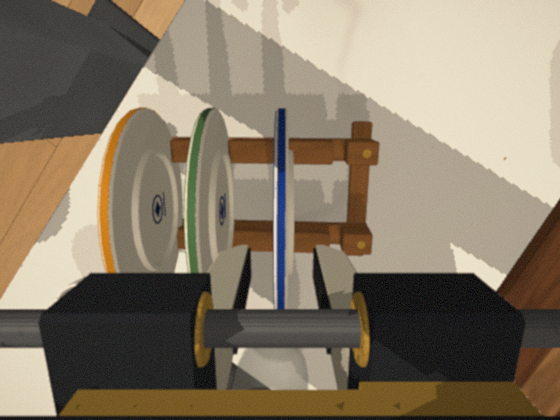

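Blue's edge is a straight vertical strip at x≈280, midway between the pads (250 and 315), so heading, lean and centring are right. Next I'll descend 48 mm and grip.

```bash
python3 -m jog '[[[172,0,0,0.016,0,0,0],[172,0,0,0.016,0,0,0],[172,0,0,0.016,0,0,0],[172,0,0,0,0,0,0]]]'
python3 -m jog '[[[255,0,0,0,0,0,0],[255,0,0,0,0,0,0],[255,0,0,0,0,0,0],[255,0,0,0,0,0,0]]]'
python3 -m jog '[[[255,0,0,0,0,0,0],[255,0,0,0,0,0,0],[255,0,0,0,0,0,0]]]'
```

```text
t: 10.52
eef_pos: [567.8, 225.9, 136.2]
orientation: [-1.36, -2.795, 0.1]
contact_force: [0.2, -0.1, 0.0]
finger_gap: 30.1
grasp_force: 0.0
t: 11.02
eef_pos: [569.4, 226.3, 138.8]
orientation: [-1.362, -2.798, 0.096]
contact_force: [-0.4, -0.6, 2.6]
finger_gap: 7.7
grasp_force: 30.0
t: 11.4
eef_pos: [569.4, 226.4, 138.7]
orientation: [-1.361, -2.798, 0.096]
contact_force: [-1.5, -0.8, 3.8]
finger_gap: 8.0
grasp_force: 30.0
```

```bash
python3 -m jog '[[[255,0,0,-0.006,0,0,0],[255,0,0,-0.008,0,0,0],[255,0,0,-0.01,0,0,0],[255,0,0,-0.012,0,0,0],[255,0,0,-0.015,0,0,0]]]'
python3 -m jog '[[[255,0,0,-0.02,0,0,0],[255,0,0,-0.03,0,0,0],[255,0,0,-0.035,0,0,0],[255,0,0,-0.035,0,0,0],[255,0,0,-0.03,0,0,0]]]'
python3 - <<'E'
from h import *
f=grab('wrist','w8.png')
lens=np.array([461.8,-359,166]); xc=np.array([np.cos(np.radians(-102.5)),np.sin(np.radians(-102.5)),0])
P=lens-200*xc; print(P)
delta(np.append(P[:2],340),down(-102.5))
print(st()[2]['joint_positions'])
E
```

```text
t: 12.02
eef_pos: [571.8, 228.6, 190.0]
orientation: [-1.361, -2.798, 0.097]
contact_force: [-0.0, -0.4, -3.9]
finger_gap: 7.9
grasp_force: 30.0
t: 12.65
eef_pos: [579.9, 235.1, 341.4]
orientation: [-1.362, -2.799, 0.095]
contact_force: [1.2, 0.7, -4.0]
finger_gap: 7.8
grasp_force: 30.0
[ 505.08792279 -163.74079858  166.        ]
shift units (tool) [-0.2671 -0.3053  0.0256]
turn units [-0.17  0.64 20.44]
[ 0.22516585  0.40029822  1.03457056 -0.03068942  1.75943131 -0.44501324]
```

View pics/w8.png

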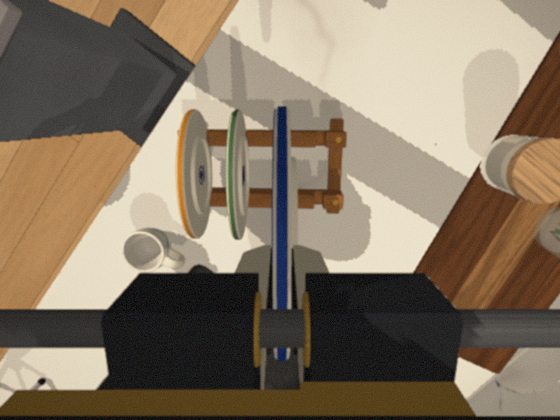

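```bash
for k in 1 2; do python3 -m jog '[[[255,-0.0334,-0.0382,0.0032,0,0,0],[255,-0.0334,-0.0382,0.0032,0,0,0],[255,-0.0334,-0.0382,0.0032,0,0,0],[255,-0.0334,-0.0382,0.0032,0,0,0]]]' | head -2; done
for k in 1 2 3 4; do python3 -m jog '[[[255,0,0,0,-0.008,0.0305,0.973],[255,0,0,0,-0.008,0.0305,0.973],[255,0,0,0,-0.008,0.0305,0.973],[255,0,0,0,-0.008,0.0305,0.973],[255,0,0,0,-0.008,0.0305,0.973]]]' |head -4|tail -3; done
python3 -m jog '[[[255,0,0,0,-0.008,0.0305,0.973],[255,0,0,0,0,0,0]]]'
python3 - <<'E'
from h import *
f=grab('wrist','w9.png');grab('scene','s9.png');grab('top','t9.png')
lens=np.array([461.8,-359,166]); xc=np.array([np.cos(np.radians(-102.5)),np.sin(np.radians(-102.5)),0])
P=lens-200*xc
delta(np.append(P[:2],166+75-25.5),down(-102.5))
a=cv2.imread('pics/w9.png');b=cv2.imread('pics/s9.png')[120:330,240:440]
cv2.imwrite('pics/c3.png',np.hstack([cv2.resize(a,None,fx=.75,fy=.75),cv2.resize(b,(300,315),interpolation=cv2.INTER_CUBIC)]))
E
```

```text
t: 13.2
eef_pos: [541.0, 33.9, 336.7]
t: 13.7
eef_pos: [502.8, -165.9, 334.6]
eef_pos: [503.3, -164.4, 334.4]
orientation: [-2.117, -2.287, 0.087]
contact_force: [0.3, -0.3, -2.5]
eef_pos: [503.3, -164.4, 334.5]
orientation: [-2.692, -1.584, 0.069]
contact_force: [0.5, -0.3, -2.8]
eef_pos: [503.3, -164.4, 334.5]
orientation: [-3.043, -0.744, 0.046]
contact_force: [0.2, -0.7, -2.7]
eef_pos: [503.2, -164.4, 334.5]
orientation: [3.137, -0.163, -0.019]
contact_force: [-0.0, -0.3, -2.5]
t: 16.45
eef_pos: [503.3, -164.4, 334.5]
orientation: [3.121, -0.338, -0.013]
contact_force: [0.0, 0.5, -3.3]
finger_gap: 7.7
grasp_force: 30.0
shift units (tool) [ 0.0025 -0.0014  0.119 ]
turn units [0.03 0.07 0.03]
```

View pics/c3.png

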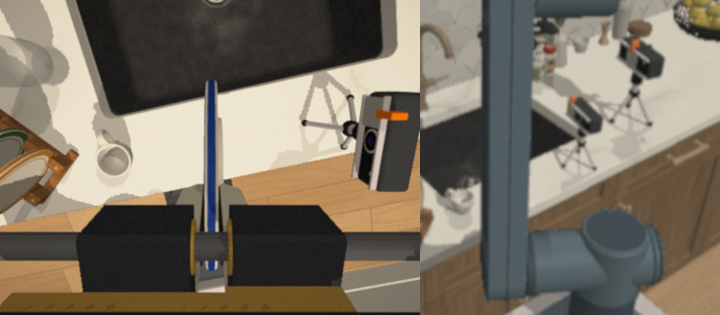

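The lens is uncovered and visible at wrist pixel (493,185); the open tab is at (523,152) and the plate rim's far end at (280,107). I'll use these to check the lens position and how the plate sits in the hand.

Run:
```python
from h import *
f=grab('wrist'); im=f['pixels']; p0,R0,_=st()
g=cv2.cvtColor(im,cv2.COLOR_BGR2GRAY)
hsv=cv2.cvtColor(im,cv2.COLOR_BGR2HSV)
m=cv2.inRange(hsv,(3,190,120),(16,255,255)); k,l,s_,c=cv2.connectedComponentsWithStats(m)
for i in range(1,k):
    if s_[i,4]>100: print('tab',c[i],s_[i],onz(f,*c[i],209)[:2])
print('lens',onz(f,493,185,166))
mb=cv2.inRange(hsv,(105,110,30),(130,255,255)); mb[:,:265]=0; mb[:,300:]=0
ys=np.flatnonzero(mb[:250].sum(1)); print('rim top row',ys[:5], np.flatnonzero(mb[115]),np.flatnonzero(mb[200]))
th=np.linspace(0,2*np.pi,721)
Q=[proj(f,p0+R0.apply([75*np.cos(t),0,50+75*np.sin(t)])) for t in th]; v=np.array(Q); i=v[:,1].argmin(); print('expected rim end',v[i],np.degrees(th[i]))
cv2.imwrite('pics/c4.png',cv2.resize(im[110:270,450:560],None,fx=3.5,fy=3.5,interpolation=cv2.INTER_CUBIC))
```

```text
tab [522.67477876 153.96681416] [501 147  44  14 452] [ 498.66079302 -360.25985745]
lens [ 464.17592213 -358.77580113  166.        ]
rim top row [106 107 108 109 110] [278 279 280 281 282 283 284 285] [277 278 279 280 281 282 283 284 285 286]
expected rim end [282.3083315  103.41364352] 358.5
```

View pics/c4.png

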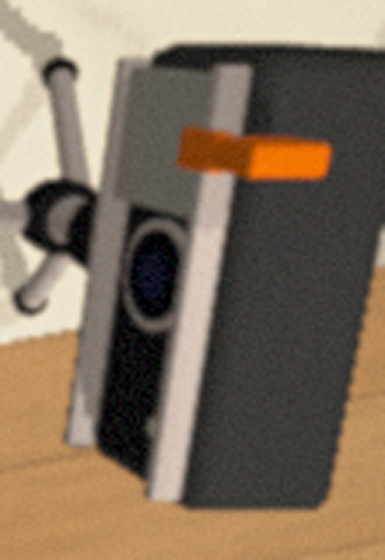

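Run:
```python
from h import *
f=grab('wrist')
L=onz(f,494.6,188,166); t=onz(f,532.9,154.9,211); print('lens',L,'tab',t,'heading tab-lens',np.degrees(np.arctan2(*(t-L)[:2][::-1])),np.linalg.norm((t-L)[:2]))
# top rail & right body edge direction
for a,b,z in(((232,70),(165,495),192),((382,275),(330,500),192)):
    A,B=[onz(f,450+p[0]/3.5,110+p[1]/3.5,z) for p in(a,b)]; print('edge',np.degrees(np.arctan2(*(A-B)[:2][::-1])),np.linalg.norm(A-B))
lens=np.array([462,-359.3,166]); xc=np.array([np.cos(np.radians(-102.5)),np.sin(np.radians(-102.5)),0])
Rt=down(-102.5); tgt=lens-200*xc+Rt.apply([1,0,-50]); print(tgt); delta(tgt,Rt)
```

```text
lens [ 460.92094968 -360.06644198  166.        ] tab [ 496.65321011 -366.92631893  211.        ] heading tab-lens -10.867416434844165 36.384781807139596
edge -11.725542661394766 107.91861150725164
edge -13.669469583903638 59.74485861578239
[ 506.26421879 -164.25723819  216.        ]
shift units (tool) [ 0.0036 -0.0012  0.1185]
turn units [0.03 0.07 0.02]
```

```bash
python3 -m jog '[[[255,0.003,-0.001,0.03,0.03,0.07,0.02],[255,0,0,0.03,0,0,0],[255,0,0,0.025,0,0,0],[255,0,0,0.02,0,0,0],[255,0,0,0.0135,0,0,0]]]'
python3 -m jog '[[[255,0,0,0,0,0,0],[255,0,0,0,0,0,0],[255,0,0,0,0,0,0]]]'
python3 - <<'E'
from h import *
lens=np.array([461.5,-359.5,166]); xc=np.array([np.cos(np.radians(-102.5)),np.sin(np.radians(-102.5)),0])
Rt=down(-102.5); delta(lens-200*xc+Rt.apply([1,0,-50]),Rt)
f=grab('wrist','w10.png'); hsv=cv2.cvtColor(f['pixels'],cv2.COLOR_BGR2HSV); p0,R0,_=st()
mb=cv2.inRange(hsv,(105,110,30),(130,255,255)); mb[:,:265]=0; mb[:,300:]=0
ys=np.flatnonzero(mb[:250].sum(1)); print(ys[:3],np.flatnonzero(mb[115]),np.flatnonzero(mb[200]))
for n in('top',): 
    a=cv2.imread('pics/top0.png')[170:250,170:260]; b=grab('top','t10.png')['pixels']
    cv2.imwrite('pics/c5.png',np.hstack([cv2.resize(b[170:250,100:260],None,fx=2.5,fy=2.5),cv2.resize(f['pixels'],(267,200))]))
E
```

```text
t: 17.32
eef_pos: [506.1, -164.0, 214.9]
orientation: [-3.122, 0.343, 0.001]
contact_force: [-0.0, 0.3, -2.6]
finger_gap: 7.7
grasp_force: 30.0
t: 17.7
eef_pos: [507.0, -164.5, 216.9]
orientation: [3.122, -0.344, 0.003]
contact_force: [-0.6, -1.4, -3.1]
finger_gap: 7.9
grasp_force: 30.0
shift units (tool) [-0.0012  0.0002  0.0009]
turn units [ 0.   -0.02 -0.01]
[106 107 108] [278 279 280 281 282 283 284 285] [277 278 279 280 281 282 283 284 285 286]
```

View pics/c5.png

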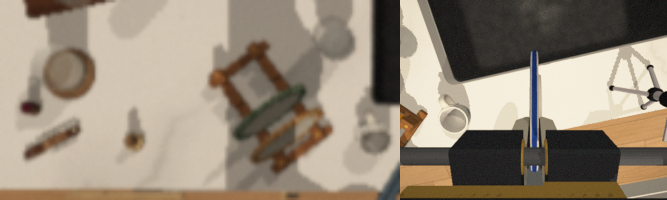

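The green and ochre plates and the bystanders are where they were. The plate is unchanged in the grip and within about 1 mm of its target pose, so I'm handing in.

```bash
python3 -c "
from rig import manip
print(manip.sign_off())"
```

```text
the job is handed in; nothing more can be done
None
```

I slid the lens cover open to its end stop and handed in holding the blue-banded plate steady in the gripper, upright, with its underside square to the lens about 20 cm away and its middle within about 1 mm of the measured target; the sign-off gave no verdict.

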